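# Refit the press-to-run knob of a paint-jar roller and hold it in

### The arm

A 7-joint arm with a two-finger parallel gripper is mounted at the origin on the work surface. World frame = base frame: x ahead of the robot, y to its left, z up, the work surface at z = 0. Lengths are in mm, angles in rad, forces in N, time in s.
With the tool pointing down it reaches from about 400 to 900 mm from the base axis. Payload 5.5 kg.
Tool frame: the origin (TCP) lies midway between the tips of the shut fingers; the grasp point (between the pads) lies 19 mm behind it; z points along the fingers, y is the line along which they close (so a half turn about z gives the same grasp; the last joint's range is limited). The gripper opens to 85 mm and grips with 20 to 120 N. Pads are 22 mm wide; open, the fingers measure 114 mm over their backs; the gripper's body (76 mm by 85 mm) begins 54 mm behind the grasp point. The pads swing forward as they close: fully open they stand 13 mm farther back than shut.
Start: joints at [-0.949, 0.501, -0.427, 1.55, 0.221, 1.138, -0.21], TCP at [228.211, 608.621, 231.31] pointing down, gripper open.
Joint ranges: [-2.88, 2.88], [-0.31, 2.03], [-1.54, 1.56], [0.2, 2.42], [-1.41, 4.55], [0.19, 2.02], [-2.57, 2.57]. Speed limits (rad/s): [2.57, 2.57, 3.14, 3.14, 3.14, 3.14, 3.14].

### API

Orientations are given as [roll, pitch, yaw] about the fixed x, y, z axes, in that order (R = Rz(yaw) Ry(pitch) Rx(roll)).
In Python, from station import get_state, camera, close_job gives the robot as it stands.
- The arm moves only by the shell command python3 -m inch 'ROWS' [OPENING] [FORCE]. ROWS is a JSON object whose one key "plan" holds a list of rows, each a list of 2 entries, a list of its own where there are three numbers: the shift along the tool's x, y, z in m, then the turn, a rotation vector about the tool's x, y, z in degrees. In form: {"plan": [[[tx, ty, tz], [rx, ry, rz]], ...]}. A call has exactly 5 rows; each row shifts and turns the commanded pose from where the row before left it, along the tool's axes as they then stand; what a row does not reach is not made up. A row lasts 1/10 s, in which the tool goes at most 50 mm and 8.59 degrees, less where a joint would pass 70% of its speed; a pose out of reach is approached as far as the arm can. A call is refused whole if a number of a shift passes 0.05 or a number of a turn 8.59, either way. A call with a gripper value outside its range is refused whole. OPENING is the finger opening in m, from 0 to 0.0854, set as the call begins (- or left out, the last holds). The fingers move at their own pace and stop on an object; FORCE is the grip in N (left out, the last holds). Time passes only in rows, so rows that do not move let the fingers close, or fill a call up. It gives the time, the measured TCP pose, the force, the opening and the grip force at its end, in the units of the state.
- get_state(): the state, without advancing time (a new reading comes with each control period).
- camera(name): name is "side" or "top" or "wrist"; returns a dict with "color" (384x512x3 uint8, blue, green, red), "mtx" (3x3 intrinsics, pixels), "view" (4x4, takes a point from world to camera coordinates); the wrist camera has in their place "mount" (4x4, takes a point from camera to tool coordinates, whose origin is the TCP and whose axes are the flange's). Camera axes: x right, y down, z forward; pixel columns grow to the right and rows downward; lengths in mm; the calibration is good to about 2 mm. A picture is of the moment at which its call begins: read the wrist's pose just before it. There is no depth.
- close_job(): hands the job in; it is judged then, once.
The state is a dict: "time_s": time; "qpos": joint angles; "dq": joint speeds; "tau": joint torques, N m; "eef_pos": TCP position; "ee_rot": TCP orientation; "ft_force": force on the tool from outside, world axes, zero at the start; "torque": the same for the moment, N m; "gripper_width": finger opening in mm; "finger_force": force on a finger pad.
Only numpy, scipy, OpenCV 4.12 (cv2) and the standard library are available. Lean on these libraries where they do the work, as an engineer would, in place of code of your own. Each camera call takes 0.05 s, during which the arm holds its last target. There are 200 camera calls.

### The job

The red run knob has come off the paint-jar roller: pick it up, turn it so that its white pointer matches the white mark beside the D-shaped shaft on the roller's control box, and push it fully home on that shaft. Then press knob and sprung shaft down as far as they go and keep them down: finish while still holding the knob pressed in, without letting go. Leave the tin, the jar and the brush where they are.

Things in the scene. Friction and masses are not known exactly. Their poses are not given: they have to be found in the camera images.
- knob: Loose red knob standing upright, 60 g. Skirt 40 mm diameter, 20 mm high; on it a bar grip 38 mm long (x), 12 mm thick (y), 20 mm high (40 mm in all). Origin: centre of the underside; z up, x along the bar to the end with the white pointer. Blind D-bore from below: 16 mm deep, 13.5 mm diameter, flat 3.75 mm from the axis on the +x side. Fits one way round, within about 8 degrees.
- shaft_tip (a point): Centre of the top end of the upright steel D-shaft on the roller's control box: 12 mm diameter, flat 3 mm from the axis on its +x side, end chamfered 1.5 mm, 26 mm tall when not pressed. z up, x to the flat, like the white mark on the dark collar (52 mm diameter) at its foot. Knob home: bore end on the tip, knob origin 16 mm below this point. Turns stiffly (0.12 N m); start angle varies.
- roller: Fixed jar roller, 170 mm (x) by 360 mm (y). Origin: centre of its underside. Blue control box at its +y end, 130 mm long, 60 mm high, with a black panel; the shaft stands on it at x 0, y 115 mm. To -y, rollers with a yellow jar lying on them, up to 133 mm high, its lid ending 123 mm from the shaft's axis.
- plunger (a joint): How far the D-shaft is pressed down into the box, m: 0 is up, 0.006 fully in. A spring pushes back with 4 N at 0 and 9 N at 0.006; it springs up when let go.
- paint_tin: Bystander: paint tin, 60 mm in diameter, 70 mm high, origin at the centre of its underside.
- paint_jar: Bystander: yellow paint jar with a green lid, 56 mm in diameter, 75 mm high, origin at the centre of its underside.
- paintbrush: Bystander: paintbrush lying on the table beyond, about 200 mm long along its x, origin under its middle.

How it is judged:
By the outcome, as a careful person would: the job done as asked, in the order asked, and still so for the second after the job is handed in, while the arm keeps its last pose, push and grip.
It also fails if it takes over 40 s, if anything falls off the work surface, if the arm or the gripper's body presses on something with over 40 N, if the wrist force passes 120 N, or if a joint passes its speed limit or range.

## Working session

There is one attempt and no reset: what is moved stays moved. The work goes in short steps, Python scripts to look and compute and a shell command to move; the robot and the scene stay as the last step left them, time stands still between calls to the robot, and variables do not carry over. Pictures are saved under pics/ and viewed, at most 10 in all, crops included, and the job is handed in when it is done.

```bash
mkdir -p pics; ls; python3 - <<'E'
from station import get_state,camera
import cv2,numpy as np,pickle
s=get_state();print(s)
d={n:camera(n) for n in("top","side","wrist")}
pickle.dump((s,d),open("d0.pkl","wb"))
for n in d:
    print(n,{k:np.round(v,3).tolist() for k,v in d[n].items() if k!="color"})
cv2.imwrite("pics/a_top.png",d["top"]["color"]);cv2.imwrite("pics/a_side.png",d["side"]["color"])
E
```

```text
pics
{'time_s': 0.0, 'qpos': array([-0.9488273 ,  0.50187168, -0.42676822,  1.55142303,  0.22080291,
        1.13824835, -0.21031478]), 'dq': array([-0.00102695, -0.00257575,  0.00199474, -0.00031262,  0.00121657,
        0.00051155,  0.00044645]), 'tau': array([ 9.58150522e-04, -5.69542015e+01, -5.81603542e+00, -2.80923450e+01,
        1.06573236e-02,  1.22180654e-02, -1.51562293e-06]), 'eef_pos': array([228.04836455, 607.97372356, 230.25356142]), 'ee_rot': array([-3.13969692e+00, -7.28811496e-05,  2.78283932e+00]), 'ft_force': array([-0.88559533,  0.13068541,  0.13185858]), 'torque': array([ 0.03284308, -0.02999784, -0.05220811]), 'finger_force': 0.0, 'gripper_width': 85.37753438385295}
top {'mtx': [[378.186, 0.0, 254.727], [0.0, 378.186, 191.407], [0.0, 0.0, 1.0]], 'view': [[0.022, -1.0, 0.003, 87.038], [-0.986, -0.022, -0.166, 606.273], [0.166, 0.001, -0.986, 783.833], [0.0, 0.0, 0.0, 1.0]]}
side {'mtx': [[362.146, 0.0, 261.274], [0.0, 362.146, 187.712], [0.0, 0.0, 1.0]], 'view': [[-0.999, -0.048, -0.005, 595.983], [-0.023, 0.564, -0.825, 22.487], [0.043, -0.824, -0.565, 958.613], [0.0, 0.0, 0.0, 1.0]]}
wrist {'mtx': [[284.678, 0.0, 258.475], [0.0, 284.678, 186.64], [0.0, 0.0, 1.0]], 'mount': [[-0.0, -0.962, -0.275, 69.128], [1.0, -0.001, 0.0, -0.612], [-0.001, -0.275, 0.962, -143.855], [0.0, 0.0, 0.0, 1.0]]}
```

View pics/a_top.png

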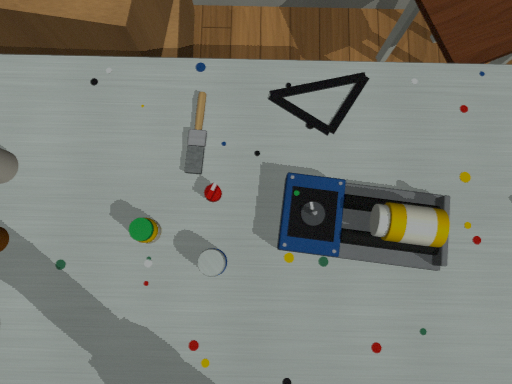

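View pics/a_side.png

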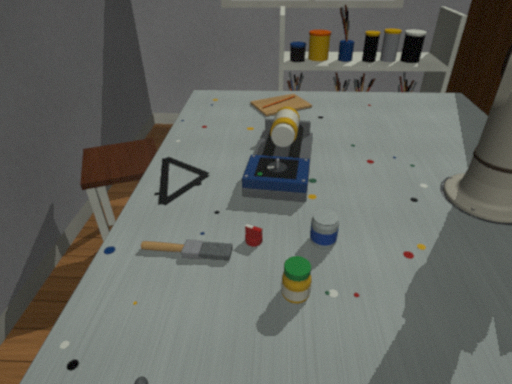

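The top view shows the knob at about (213,192) with its white pointer up at about (214,186). The shaft and collar are at about (313,213), the tin at (211,262), the jar at (143,230) and the brush at (198,135). In the side view the knob is at (254,236) and the shaft at about (278,168).

```bash
cat > h.py <<'E'
import numpy as np,cv2,pickle
from scipy.spatial.transform import Rotation as R
def cam_pose(c,s=None):
    "camera->world 4x4"
    if "view" in c: return np.linalg.inv(c["view"])
    T=np.eye(4);T[:3,:3]=R.from_euler("xyz",s["ee_rot"]).as_matrix();T[:3,3]=s["eef_pos"]
    return T@c["mount"]
def ray(c,px,s=None):
    T=cam_pose(c,s);d=T[:3,:3]@np.linalg.inv(c["mtx"])@np.array([px[0],px[1],1.]);return T[:3,3],d/np.linalg.norm(d)
def onz(c,px,z,s=None):
    o,d=ray(c,px,s);return o+d*(z-o[2])/d[2]
def tri(*rs):
    A=sum(np.eye(3)-np.outer(d,d) for o,d in rs);b=sum((np.eye(3)-np.outer(d,d))@o for o,d in rs)
    p=np.linalg.solve(A,b);return p,[np.linalg.norm((np.eye(3)-np.outer(d,d))@(p-o)) for o,d in rs]
def masks(im):
    h=cv2.cvtColor(im,cv2.COLOR_BGR2HSV)
    return dict(red=cv2.inRange(h,(0,150,60),(8,255,255))|cv2.inRange(h,(172,150,60),(180,255,255)),
      blue=cv2.inRange(h,(100,120,40),(125,255,255)),white=cv2.inRange(h,(0,0,150),(180,60,255)))
def blobs(m,amin=3):
    n,l,st,c=cv2.connectedComponentsWithStats(m);return [(st[i,4],c[i].round(1).tolist(),st[i,:4].tolist()) for i in range(1,n) if st[i,4]>=amin]
E
python3 - <<'E'
from h import *
s,d=pickle.load(open("d0.pkl","rb"))
for n,w in(("top",(195,170,40,40)),("side",(235,215,40,40))):
    x,y,a,b=w;c=d[n]["color"][y:y+b,x:x+a]
    for k in("red","white"):print(n,k,blobs(masks(c)[k]),"off",x,y)
t=d["top"];
a=t["color"][170:215,190:235];b=t["color"][170:265,270:365]
e=t["color"]; sd=d["side"]["color"]
r=lambda i:cv2.resize(i,(390,290),interpolation=cv2.INTER_CUBIC)
cv2.imwrite("pics/b.png",np.vstack([np.hstack([r(e[175:215,188:242]),r(e[168:261,265:390])]),np.hstack([r(sd[210:260,220:287]),r(sd[140:200,238:319])])]))
m=masks(e)["blue"];print(blobs(m,200))
cn=max(cv2.findContours(m,0,1)[0],key=cv2.contourArea);bx=cv2.boxPoints(cv2.minAreaRect(cn))
P=np.array([onz(t,p,60) for p in bx]);print(bx.round(1).tolist(),P.round(1).tolist(),np.linalg.norm(P-np.roll(P,1,0),axis=1))
print("knob z20",onz(t,(213,192),20),"shaft z86",onz(t,(313,213),80))
cv2.imwrite("pics/b_w.png",d["wrist"]["color"])
E
```

```text
top red [(np.int32(195), [17.4, 23.3], [9, 14, 18, 18])] off 195 170
top white [(np.int32(51), [21.0, 0.5], [8, 0, 28, 2]), (np.int32(3), [38.0, 0.0], [37, 0, 3, 1]), (np.int32(240), [23.7, 9.2], [8, 3, 32, 18]), (np.int32(8), [0.6, 6.1], [0, 5, 3, 4]), (np.int32(8), [32.0, 15.4], [29, 15, 7, 2]), (np.int32(23), [31.5, 18.7], [26, 17, 14, 4]), (np.int32(15), [2.4, 24.7], [0, 22, 7, 5]), (np.int32(46), [33.4, 24.0], [28, 22, 12, 5]), (np.int32(18), [4.7, 28.8], [0, 28, 11, 3]), (np.int32(4), [32.5, 33.0], [31, 33, 4, 1]), (np.int32(4), [12.5, 36.0], [11, 36, 4, 1]), (np.int32(4), [20.5, 36.0], [19, 36, 4, 1]), (np.int32(62), [15.2, 38.5], [0, 38, 32, 2])] off 195 170
side red [(np.int32(244), [18.3, 21.0], [11, 12, 16, 19])] off 235 215
side white [(np.int32(19), [14.0, 10.3], [11, 9, 7, 4])] off 235 215
[(np.int32(2333), [311.4, 215.1], [278, 173, 68, 84])]
[[277.29998779296875, 249.3000030517578], [286.5, 172.0], [347.5, 179.1999969482422], [338.29998779296875, 256.5]] [[479.0, 49.6, 60.0], [647.5, 31.4, 60.0], [634.2, -102.5, 60.0], [466.6, -79.8, 60.0]] [130.04915784 169.47865153 134.54713337 169.11407376]
knob z20 [605.84144654 195.77703921  20.        ] shaft z86 [555.84182646 -23.45671777  80.        ]
```

View pics/b.png

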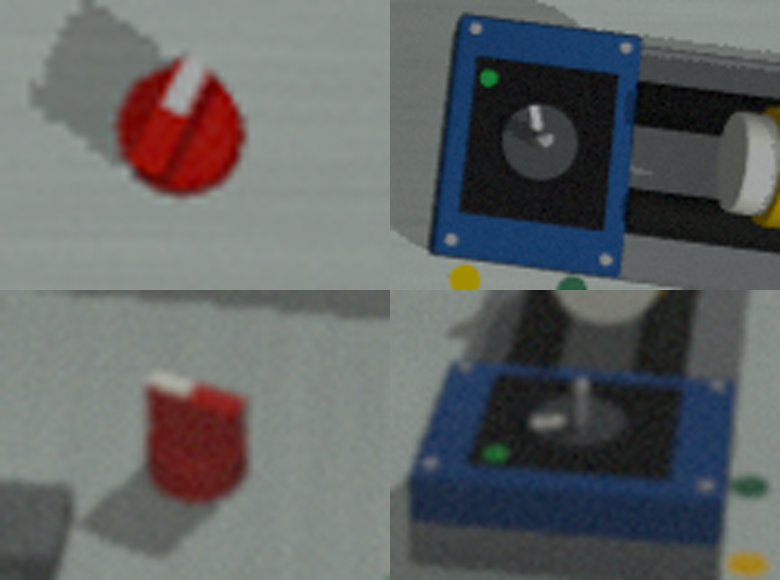

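View pics/b_w.png

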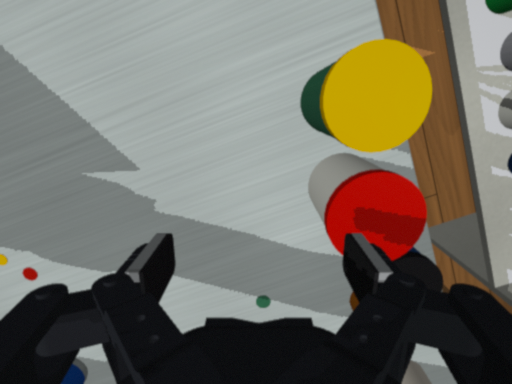

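The close-ups show the knob's pointer at top pixel (213.5,186.5), yaw about -26°. The collar mark is up and slightly left of the shaft, yaw about +15°. The blue box measures 169 x 131 mm at z 60, which fits the given size. The wrist view doesn't see the knob yet, so I'm moving over it for a closer look.

```bash
for i in 1 2; do python3 -m inch '{"plan": [[[-0.033,-0.0168,0.003],[0,0,0]],[[-0.033,-0.0168,0.003],[0,0,0]],[[-0.033,-0.0168,0.003],[0,0,0]],[[-0.033,-0.0168,0.003],[0,0,0]],[[-0.033,-0.0168,0.003],[0,0,0]]]}' 0.045 40; done
python3 -m inch '{"plan": [[[-0.033,-0.0168,0.003],[0,0,0]],[[-0.033,-0.0168,0.003],[0,0,0]],[[-0.033,-0.0168,0.003],[0,0,0]],[[-0.033,-0.0168,0.003],[0,0,2.7]],[[-0.033,-0.0168,0.003],[0,0,2.7]]]}'
python3 -m inch '{"plan": [[[0,0,0],[0,0,0]],[[0,0,0],[0,0,0]],[[0,0,0],[0,0,0]],[[0,0,0],[0,0,0]],[[0,0,0],[0,0,0]]]}'
python3 - <<'E'
from h import *
from station import *
s=get_state();c=camera("wrist");pickle.dump((s,c),open("d1.pkl","wb"))
print(s["eef_pos"],s["ee_rot"],s["qpos"],s["gripper_width"],s["time_s"])
cv2.imwrite("pics/c.png",c["color"])
m=masks(c["color"])
for k in("red","white"):print(k,blobs(m[k],60))
E
```

```text
time_s: 0.65
eef_pos: [354.0, 470.6, 215.9]
ee_rot: [-3.141, -0.0, 2.783]
ft_force: [0.8, -0.4, 0.2]
gripper_width: 44.9
finger_force: 0.0
time_s: 1.15
eef_pos: [478.9, 334.1, 201.0]
ee_rot: [-3.141, -0.0, 2.783]
ft_force: [0.2, 0.8, 0.0]
gripper_width: 44.9
finger_force: 0.0
time_s: 1.65
eef_pos: [602.6, 196.5, 185.8]
ee_rot: [-3.141, -0.0, 2.687]
ft_force: [0.1, -0.2, 0.9]
gripper_width: 44.8
finger_force: 0.0
time_s: 2.15
eef_pos: [601.2, 199.2, 186.5]
ee_rot: [3.141, -0.0, 2.691]
ft_force: [-0.5, 0.3, -0.4]
gripper_width: 45.3
finger_force: 0.0
[601.20007929 199.17370988 186.46877633] [ 3.14117014e+00 -2.84777069e-04  2.69097240e+00] [-0.17836109  0.4931404  -0.24887174  1.64210474  0.13641197  1.02331021
  0.65027042] 45.25286311137525 2.15
red [(np.int32(839), [258.4, 172.7], [242, 157, 34, 36])]
white [(np.int32(99946), [287.1, 134.9], [0, 0, 512, 327]), (np.int32(229), [344.5, 248.1], [335, 237, 20, 25]), (np.int32(93), [53.5, 248.9], [47, 242, 15, 14]), (np.int32(968), [17.7, 324.6], [0, 308, 54, 42]), (np.int32(94), [105.8, 322.1], [99, 314, 14, 18]), (np.int32(94), [411.4, 322.4], [405, 315, 14, 17]), (np.int32(254), [150.5, 335.0], [139, 324, 19, 20]), (np.int32(591), [371.2, 346.0], [360, 325, 35, 41]), (np.int32(306), [116.9, 373.4], [102, 357, 25, 27])]
```

View pics/c.png

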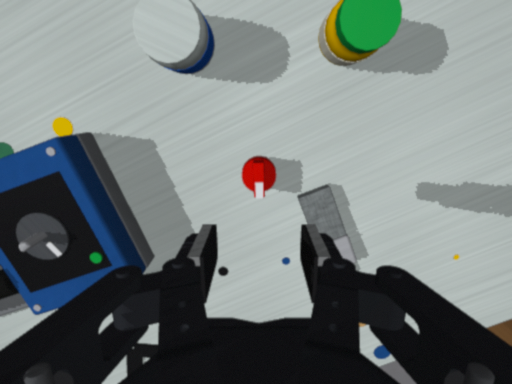

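The wrist view shows the knob centred at about (258,174) with its pointer straight down at (259,190), so the bar already lies along tool x. The brush is at (335,215), to the right of the right finger. The collar is at (42,237) with its mark at about (53,249).

```bash
cat >> h.py <<'E'
def knob(c,s):
    im=c["color"];m=masks(im)["red"];n,l,st,ce=cv2.connectedComponentsWithStats(m)
    i=1+np.argmax(st[1:,4]);pts=np.argwhere(l==i)[:,::-1].astype(np.int32)
    (u,v),r=cv2.minEnclosingCircle(pts)
    return (u,v),r,st[i,:4]
E
python3 - <<'E'
from h import *
s,c=pickle.load(open("d1.pkl","rb"))
(u,v),r,_=knob(c,s);print(u,v,r)
im=c["color"];g=cv2.cvtColor(im,cv2.COLOR_BGR2GRAY)
w=g[178:202,248:272];hs=cv2.cvtColor(im,cv2.COLOR_BGR2HSV)[178:202,248:272]
m=(w>200).astype(np.uint8);print(w[:,6:18]);
for k in blobs(m,20):print(k)
Rt=R.from_euler("xyz",s["ee_rot"]).as_matrix()
for z in(0,20,40):
    p=onz(c,(u,v),z,s);print(z,p,"tool",(Rt.T@(p-s["eef_pos"])).round(1))
d=pickle.load(open("d0.pkl","rb"))[1]
for n in("top","side"):print(n,knob(d[n],None) if n=="x" else "")
t=d["top"];print("top skirt z20",onz(t,(195+17.4,170+23.3),22))
print("collar z62",onz(c,(42,237),62,s))
E
```

```text
258.0 174.5 17.9514217376709
[[ 64  63  64  61  62  65  64  63  60  54  48  44]
 [ 61  64  63  63  65  64  62  61  61  55  48  46]
 [ 60  66  66  67  66  68  67  70  65  59  47  47]
 [ 74  92  96  96  99 101 102 102  96  72  49  47]
 [ 96 133 147 150 151 153 154 153 143  98  54  46]
 [111 164 189 195 195 195 195 194 179 120  58  48]
 [114 170 202 208 210 210 210 208 191 126  59  46]
 [104 161 201 210 211 212 212 210 193 128  60  48]
 [100 157 200 211 211 212 211 210 194 128  60  47]
 [ 99 156 201 212 212 212 212 210 194 128  60  46]
 [ 99 156 200 211 211 212 212 210 193 128  62  48]
 [ 99 155 200 211 212 211 211 211 195 130  65  59]
 [100 156 201 211 212 211 210 210 195 135  84 102]
 [103 154 200 211 212 211 212 210 195 138 111 152]
 [109 147 199 212 211 212 211 211 195 139 120 171]
 [115 143 197 211 212 211 211 210 196 139 123 175]
 [123 143 197 210 211 212 212 210 195 139 122 172]
 [126 143 197 211 212 211 212 210 195 139 118 162]
 [137 151 197 211 211 211 211 210 196 148 136 169]
 [161 170 199 208 208 208 208 207 196 170 166 179]
 [182 186 197 200 199 199 197 196 191 180 180 182]
 [190 190 191 191 190 188 186 186 184 183 185 185]
 [190 189 187 185 184 184 183 184 184 185 186 186]
 [186 184 184 183 183 183 184 185 185 187 187 187]]
(np.int32(74), [10.8, 12.3], [8, 6, 6, 14])
0 [609.93767021 193.96457492   0.        ] tool [-10.2  -1.  186.5]
20 [605.63104657 196.06877409  20.        ] tool [ -5.4  -0.9 166.5]
40 [601.32442293 198.17297326  40.        ] tool [ -0.6  -0.9 146.5]
top 
side 
top skirt z20 [602.47991272 196.79797432  22.        ]
collar z62 [559.0173892 -28.9214848  62.       ]
```

```bash

python3 -m inch '{"plan": [[[-0.001,0,0.03],[0,0,0]],[[-0.001,0,0.03],[0,0,0]],[[-0.001,0,0.03],[0,0,0]],[[-0.001,0,0.03],[0,0,0]],[[-0.001,0,0.024],[0,0,0]]]}' 0.03 40
python3 -m inch '{"plan": [[[0,0,0.008],[0,0,0]],[[0,0,0.006],[0,0,0]],[[0,0,0.004],[0,0,0]],[[0,0,0.0015],[0,0,0]],[[0,0,0],[0,0,0]]]}'
python3 -m inch '{"plan": [[[0,0,0],[0,0,0]],[[0,0,0],[0,0,0]],[[0,0,0],[0,0,0]],[[0,0,0],[0,0,0]],[[0,0,0],[0,0,0]]]}' 0.0 70
python3 - <<'E'
from h import *
from station import *
s=get_state();c=camera("wrist");pickle.dump((s,c),open("d2.pkl","wb"))
print(s["eef_pos"],s["ft_force"],s["gripper_width"],s["finger_force"],knob(c,s))
E
```

```text
time_s: 2.7
eef_pos: [605.6, 195.8, 40.7]
ee_rot: [-3.141, -0.001, 2.69]
ft_force: [0.4, 0.2, 0.3]
gripper_width: 29.9
finger_force: 0.0
time_s: 3.2
eef_pos: [607.0, 195.8, 23.7]
ee_rot: [3.141, 0.001, 2.689]
ft_force: [-0.4, 0.9, -0.1]
gripper_width: 30.1
finger_force: 0.0
time_s: 3.7
eef_pos: [607.3, 195.8, 23.7]
ee_rot: [3.14, 0.001, 2.688]
ft_force: [0.3, 0.2, 7.7]
gripper_width: 10.3
finger_force: 70.1
[607.28555548 195.82558447  23.73835126] [0.29826477 0.20393942 7.67628283] 10.318628706354419 70.0981593132019 ((258.5, 237.46665954589844), 45.53544998168945, array([225, 192,  68,  91], dtype=int32))
```

```bash

python3 -m inch '{"plan": [[[0,0,-0.01],[0,0,0]],[[0,0,-0.035],[0,0,0]],[[0,0,-0.035],[0,0,0]],[[0,0,-0.035],[0,0,0]],[[0,0,-0.035],[0,0,0]]]}' 0.0 70
python3 -m inch '{"plan": [[[-0.0175,-0.0375,0],[0,0,0]],[[-0.0175,-0.0375,0],[0,0,0]],[[-0.0175,-0.0375,0],[0,0,0]],[[-0.0175,-0.0375,0],[0,0,0]],[[-0.0175,-0.0375,0],[0,0,0]]]}'
python3 -m inch '{"plan": [[[0,0,0],[0,0,-8.2]],[[0,0,0],[0,0,-8.2]],[[0,0,0],[0,0,-8.2]],[[0,0,0],[0,0,-8.2]],[[0,0,0],[0,0,-8.2]]]}'
python3 -m inch '{"plan": [[[0,0,0],[0,0,0]],[[0,0,0],[0,0,0]],[[0,0,0],[0,0,0]],[[0,0,0],[0,0,0]],[[0,0,0],[0,0,0]]]}'
python3 - <<'E'
from h import *
from station import *
s=get_state();c=camera("wrist");d={n:camera(n) for n in("top","side")};pickle.dump((s,c,d),open("d3.pkl","wb"))
print(s["eef_pos"],s["ee_rot"],s["qpos"],s["gripper_width"],s["finger_force"],knob(c,s))
r=lambda i:cv2.resize(i,None,fx=2.4,fy=2.4,interpolation=cv2.INTER_CUBIC)
cv2.imwrite("pics/d.png",r(c["color"][50:290,120:440]))
E
```

```text
time_s: 4.25
eef_pos: [605.6, 195.2, 174.1]
ee_rot: [-3.141, -0.001, 2.689]
ft_force: [0.1, 0.7, -0.6]
gripper_width: 10.4
finger_force: 69.2
time_s: 4.75
eef_pos: [602.1, -13.0, 172.9]
ee_rot: [-3.141, -0.001, 2.689]
ft_force: [1.3, 0.4, -0.0]
gripper_width: 9.8
finger_force: 69.3
time_s: 5.25
eef_pos: [602.3, -11.5, 172.8]
ee_rot: [3.141, -0.001, -2.873]
ft_force: [-0.9, 0.1, -0.9]
gripper_width: 10.4
finger_force: 69.2
time_s: 5.75
eef_pos: [602.9, -11.2, 172.8]
ee_rot: [-3.142, -0.0, -2.88]
ft_force: [-0.1, 0.6, -1.7]
gripper_width: 10.4
finger_force: 69.2
[602.94283238 -11.23969078 172.78478684] [-3.14155866e+00 -1.43468872e-04 -2.87980787e+00] [ 0.24635025  0.47010826 -0.35659976  1.72932794  0.19208461  0.97666546
  1.64981511] 10.415978147227234 69.19563889503479 ((258.5, 236.09339904785156), 46.11791229248047, array([226, 190,  67,  92], dtype=int32))
```

View pics/d.png

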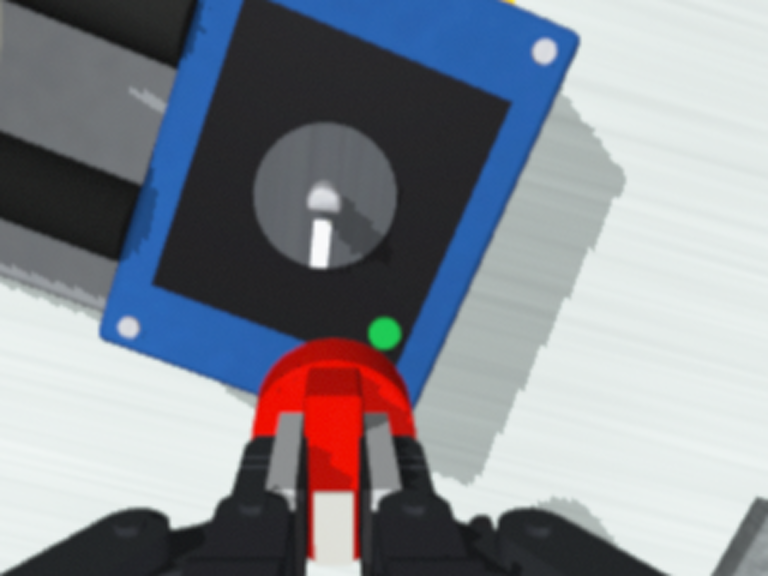

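The wrist view (crop scale 2.4, offset (120,50)) shows the knob held, with its skirt's far rim at crop (333,338). The D-shaft tip is at crop (322,196), its flat facing down in the picture. The mark runs from (322,220) to (318,268) and the collar centre is at (325,195), so the angle is only a few degrees off.

```bash
python3 - <<'E'
from h import *
s,c,d=pickle.load(open("d3.pkl","rb"))
im=c["color"];g=cv2.cvtColor(im,cv2.COLOR_BGR2GRAY);Rt=R.from_euler("xyz",s["ee_rot"]).as_matrix()
tool=lambda p:Rt.T@(p-s["eef_pos"])
x0,y0=215,90;w=g[y0:175,x0:300]
b=blobs((w>170).astype(np.uint8),10);print("bright",[(a,[q[0]+x0,q[1]+y0],e) for a,q,e in b])
# collar contour
m=cv2.inRange(w,62,255);m=cv2.morphologyEx(m,cv2.MORPH_CLOSE,np.ones((15,15)))
cn=max(cv2.findContours(m,0,1)[0],key=cv2.contourArea);e=cv2.fitEllipse(cn);cc=(e[0][0]+x0,e[0][1]+y0);print("collar",cc,e[1])
n,l,st,ce=cv2.connectedComponentsWithStats((w>170).astype(np.uint8))
for i in range(1,n):
    if st[i,4]<30:continue
    p=np.argwhere(l==i)[:,::-1]+[x0,y0]
    for z in(62,64,86):
        q=np.array([tool(onz(c,k,z,s))[:2] for k in p]);k=q.mean(0);u=np.linalg.svd(q-k)[2][0];u*=-np.sign(u[0])
        r=tool(onz(c,cc,z,s))[:2]
        print(i,z,"mean",k.round(1),"axis deg from -x",np.degrees(np.arctan2(u[1],-u[0])).round(1),"collar",r.round(1),"centre->mark deg",np.degrees(np.arctan2((k-r)[1],-(k-r)[0])).round(1),"len",np.linalg.norm(k-r).round(1),"width",(e[1][0]*(r@r*0+1)).round(1))
for z in(60,62,64):
    k=[tool(onz(c,(cc[0]+t,cc[1]),z,s))[1] for t in(-e[1][0]/2,e[1][0]/2)];print(z,"collar dia",k[1]-k[0])
# knob rim rows in centre column, tool-frame x for bottom/top rim
col=im[180:225,257:261].astype(int).mean(1);print(np.c_[np.arange(180,225),col.astype(int)].tolist())
for n in("top","side"):
    f=d[n]["color"];cv2.imwrite(f"pics/e_{n}.png",f)
    bl=masks(f)["white"];reg=(slice(185,240),slice(285,345)) if n=="top" else (slice(150,185),slice(255,305))
    print(n,[(a,(q[0]+reg[1].start,q[1]+reg[0].start),z) for a,q,z in blobs(bl[reg],4)])
M=c["mount"];
for v in(190.5,200.8):
    dd=M[:3,:3]@np.linalg.inv(c["mtx"])@np.array([259,v,1]);o=M[:3,3]
    for z in(0,2,4,20,22,24):print(v,z,(o+dd*(z-o[2])/dd[2]).round(1))
E
```

```text
bright [(np.int32(91), [254.2, 132.4], [34, 38, 12, 9]), (np.int32(146), [253.1, 150.9], [34, 51, 9, 20])]
collar (254.9013328552246, 130.96553421020508) (58.85959243774414, 60.38449478149414)
1 62 mean [46.6 -4.5] axis deg from -x 81.6 collar [47.8 -3.8] centre->mark deg -28.1 len 1.4 width 58.9
1 64 mean [46.8 -4.5] axis deg from -x 81.6 collar [48.  -3.8] centre->mark deg -28.1 len 1.4 width 58.9
1 86 mean [48.7 -4.2] axis deg from -x 81.6 collar [49.8 -3.6] centre->mark deg -28.1 len 1.2 width 58.9
2 62 mean [30.1 -5.6] axis deg from -x -6.0 collar [47.8 -3.8] centre->mark deg -5.5 len 17.8 width 58.9
2 64 mean [30.4 -5.5] axis deg from -x -6.0 collar [48.  -3.8] centre->mark deg -5.5 len 17.6 width 58.9
2 86 mean [33.8 -5.1] axis deg from -x -6.0 collar [49.8 -3.6] centre->mark deg -5.5 len 16.1 width 58.9
60 collar dia 52.2678093614781
62 collar dia 51.86050317180418
64 collar dia 51.453196982130244
[[180, 36, 34, 35], [181, 37, 34, 35], [182, 37, 35, 35], [183, 36, 35, 35], [184, 37, 35, 36], [185, 37, 35, 35], [186, 37, 35, 35], [187, 37, 35, 35], [188, 36, 35, 35], [189, 37,
[... 342 characters left out ...]
 13, 167], [208, 7, 13, 168], [209, 7, 11, 168], [210, 7, 14, 168], [211, 6, 13, 168], [212, 8, 14, 169], [213, 6, 12, 172], [214, 5, 14, 189], [215, 3, 14, 222], [216, 2, 15, 236], [217, 1, 15, 239], [218, 0, 15, 240], [219, 2, 16, 240], [220, 1, 16, 240], [221, 1, 15, 240], [222, 3, 17, 240], [223, 3, 18, 240], [224, 3, 16, 240]]
top [(np.int32(15), (311.1, 204.9), [25, 17, 3, 7])]
side []
190.5 0 [26.4 -0.6  0. ]
190.5 2 [25.8 -0.6  2. ]
190.5 4 [25.2 -0.6  4. ]
190.5 20 [20.3 -0.5 20. ]
190.5 22 [19.7 -0.5 22. ]
190.5 24 [19.1 -0.5 24. ]
200.8 0 [20.6 -0.6 -0. ]
200.8 2 [19.9 -0.6  2. ]
200.8 4 [19.3 -0.6  4. ]
200.8 20 [13.8 -0.5 20. ]
200.8 22 [13.1 -0.5 22. ]
200.8 24 [12.4 -0.5 24. ]
```

```bash

python3 -m inch '{"plan": [[[0.016,-0.0011,0],[0,0,0]],[[0.016,-0.0011,0],[0,0,0]],[[0.0158,-0.0011,0],[0,0,0]],[[0,0,0.02],[0,0,5.7]],[[0,0,0.02],[0,0,0]]]}' 0.0 70
python3 -m inch '{"plan": [[[0,0,0.012],[0,0,0]],[[0,0,0.005],[0,0,0]],[[0,0,0],[0,0,0]],[[0,0,0],[0,0,0]],[[0,0,0],[0,0,0]]]}'
python3 - <<'E'
from h import *
from station import *
s=get_state();d={n:camera(n) for n in("top","side")};pickle.dump((s,d),open("d4.pkl","wb"))
print(s["eef_pos"],s["ee_rot"],s["ft_force"],s["torque"])
r=lambda i:cv2.resize(i,(380,380),interpolation=cv2.INTER_CUBIC)
cv2.imwrite("pics/f.png",np.hstack([r(d["side"]["color"][130:200,245:315]),r(d["top"]["color"][170:260,270:360])]))
E
```

```text
time_s: 6.4
eef_pos: [558.1, -27.5, 133.3]
ee_rot: [-3.141, 0.002, -2.982]
ft_force: [0.1, -0.4, -0.9]
gripper_width: 10.3
finger_force: 69.2
time_s: 6.9
eef_pos: [558.5, -26.9, 116.6]
ee_rot: [-3.141, 0.001, -2.978]
ft_force: [-0.0, -0.7, -0.5]
gripper_width: 10.5
finger_force: 69.2
[558.47905902 -26.900842   116.60846202] [-3.14133374e+00  1.48656644e-03 -2.97843461e+00] [-0.0323683  -0.7151799  -0.53578284] [-0.00560618  0.00304385  0.01535952]
```

View pics/f.png

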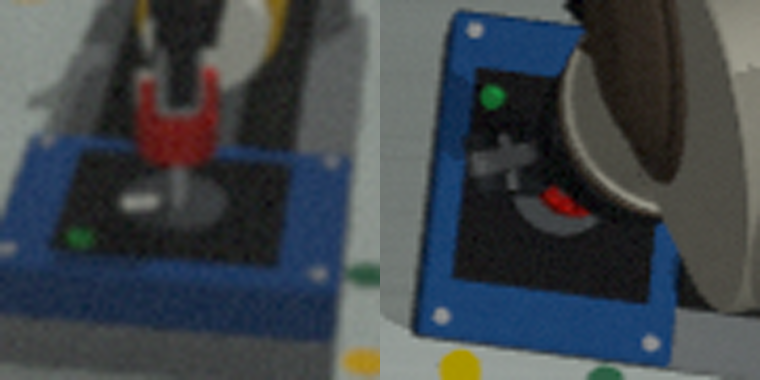

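The side view shows the knob just above the shaft and laterally centred: the shaft is at crop (180,190) and the knob at (178,130). I'm lowering it gently.

```bash

python3 -m inch '{"plan": [[[0,0,0.002],[0,0,0]],[[0,0,0.002],[0,0,0]],[[0,0,0.002],[0,0,0]],[[0,0,0.002],[0,0,0]],[[0,0,0],[0,0,0]]]}'
python3 -m inch '{"plan": [[[0,0,0.001],[0,0,0]],[[0,0,0.001],[0,0,0]],[[0,0,0.001],[0,0,0]],[[0,0,0.001],[0,0,0]],[[0,0,0],[0,0,0]]]}'
python3 -c "
from station import *
s=get_state();print(s['ft_force'],s['torque'],s['eef_pos'])"
```

```text
time_s: 7.5
eef_pos: [557.8, -26.9, 107.5]
ee_rot: [3.141, 0.0, -2.978]
ft_force: [0.6, -0.8, -0.6]
gripper_width: 9.9
finger_force: 69.2
time_s: 8.0
eef_pos: [557.9, -26.9, 103.7]
ee_rot: [3.142, 0.0, -2.978]
ft_force: [0.9, 0.1, -2.3]
gripper_width: 10.0
finger_force: 69.2
[ 0.91613497  0.14422776 -2.33879662] [ 0.03803323 -0.3394408   0.01024157] [557.85954237 -26.90899428 103.71756942]
```

```bash

python3 -m inch '{"plan": [[[0,0,0.0015],[0,0,0]],[[0,0,0.0015],[0,0,0]],[[0,0,0.0015],[0,0,0]],[[0,0,0.0015],[0,0,0]],[[0,0,0],[0,0,0]]]}'
python3 -c "
from station import *
s=get_state();print(s['ft_force'],s['torque'],s['eef_pos'])"
python3 -m inch '{"plan": [[[0,0,0.001],[0,0,0]],[[0,0,0.001],[0,0,0]],[[0,0,0.001],[0,0,0]],[[0,0,0],[0,0,0]],[[0,0,0],[0,0,0]]]}'
python3 - <<'E'
from h import *
from station import *
s=get_state();d={n:camera(n) for n in("side",)};pickle.dump((s,d),open("d5.pkl","wb"))
print(s["eef_pos"],s["ee_rot"],s["ft_force"],s["torque"])
E
```

```text
time_s: 8.5
eef_pos: [557.8, -26.9, 97.6]
ee_rot: [3.141, 0.0, -2.978]
ft_force: [3.0, 1.0, -2.2]
gripper_width: 10.5
finger_force: 69.1
[ 2.96912043  1.02749355 -2.16589449] [ 0.05232846 -0.55175163 -0.03036996] [557.84427933 -26.91503681  97.59516904]
time_s: 9.0
eef_pos: [557.9, -26.9, 94.7]
ee_rot: [3.142, 0.0, -2.979]
ft_force: [1.1, -0.2, -1.2]
gripper_width: 9.9
finger_force: 69.2
[557.85040187 -26.9146104   94.7387133 ] [ 3.14151267e+00  2.80941853e-04 -2.97853435e+00] [ 1.10668437 -0.16974293 -1.23279121] [ 0.07763786 -0.60728726 -0.00630584]
```

```bash

for i in 1 2; do python3 -m inch '{"plan": [[[0,0,0.001],[0,0,0]],[[0,0,0],[0,0,0]],[[0,0,0.001],[0,0,0]],[[0,0,0],[0,0,0]],[[0,0,0],[0,0,0]]]}'
python3 -c "
from station import *
s=get_state();print(s['ft_force'],s['torque'],s['eef_pos'])"; done
```

```text
time_s: 9.55
eef_pos: [557.9, -26.9, 93.0]
ee_rot: [-3.142, 0.0, -2.979]
ft_force: [2.3, -0.6, 3.1]
gripper_width: 10.0
finger_force: 69.7
[ 2.2677809  -0.62173868  3.05054423] [ 0.09806108 -0.26441894  0.02868389] [557.89163139 -26.91493364  93.03417119]
time_s: 10.05
eef_pos: [557.9, -26.9, 91.0]
ee_rot: [-3.142, 0.0, -2.978]
ft_force: [1.2, 0.1, 5.3]
gripper_width: 10.3
finger_force: 69.9
[1.15271119 0.10121289 5.26445838] [ 0.06663494 -0.2478179   0.01599229] [557.90341652 -26.9421646   90.98639282]
```

The knob seated at TCP z of about 93, and the spring is now pushing back. I'm pressing on to the stop.

```bash

for i in 1 2 3; do python3 -m inch '{"plan": [[[0,0,0.001],[0,0,0]],[[0,0,0],[0,0,0]],[[0,0,0.001],[0,0,0]],[[0,0,0],[0,0,0]],[[0,0,0],[0,0,0]]]}' 0.0 90|grep -E "eef|ft"
python3 -c "
from station import *
s=get_state();print(s['torque'],s['eef_pos'],s['ft_force'])"; done
```

```text
eef_pos: [557.9, -27.0, 89.2]
ft_force: [1.0, 0.3, 6.7]
[ 0.03322246 -0.06751281 -0.01830797] [557.9281165  -26.95458052  89.17159027] [0.95123699 0.3320644  6.73549495]
eef_pos: [558.0, -26.9, 87.9]
ft_force: [-1.0, -0.3, 13.6]
[0.08117357 0.4163725  0.03492122] [557.99915019 -26.94363578  87.94743069] [-0.95507669 -0.26188666 13.62466197]
eef_pos: [558.3, -26.9, 87.6]
ft_force: [-6.0, 0.9, 26.3]
[ 0.07232374  1.47142589 -0.05424924] [558.28084189 -26.92113819  87.60911098] [-5.99534015  0.85599672 26.33067516]
```

```bash
python3 - <<'E'
from h import *
from station import *
s=get_state();d={n:camera(n) for n in("side","wrist")}
s=get_state();print(s["time_s"],s["eef_pos"],s["ft_force"],s["gripper_width"],s["finger_force"])
r=lambda i:cv2.resize(i,(380,380),interpolation=cv2.INTER_CUBIC)
cv2.imwrite("pics/g.png",np.hstack([r(d["side"]["color"][120:300,220:400]),r(d["wrist"]["color"][150:330,170:350])]))
E
```

```text
11.65 [558.27237646 -26.95266655  87.58878385] [-6.22470501 -0.36040413 27.22677645] 9.162176220970363 96.45458936691284
```

View pics/g.png

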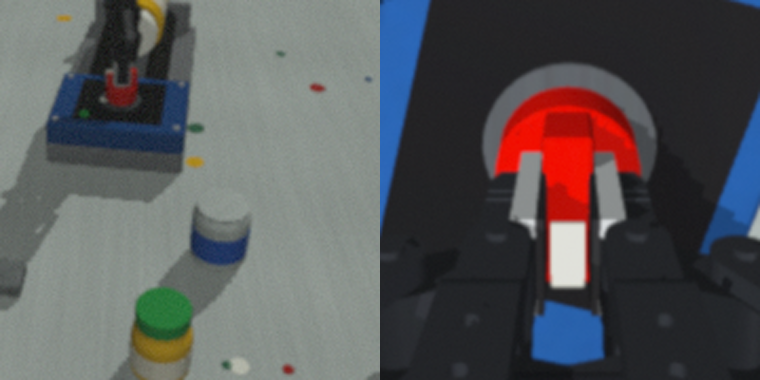

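The knob sits low over the collar at wrist crop (568,150), centred, with its pointer on the mark side. The tin and jar are undisturbed, and the push is holding steady at 27 N against the stop.

```bash
python3 -c "
from station import *
print(close_job())"
```

```text
the job is handed in; nothing more can be done
None
```

The knob is on the D-shaft, aligned with the mark and fully home, and the job was handed in at about 11.7 s with the arm still holding it pressed against the stop (about 27 N); the tin, jar and brush were not touched.

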